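Hang the sample frame on the inclined stage of the hardness bench

ROBOT

A 6-joint arm with a two-finger parallel gripper is mounted at the origin on the work surface. World frame = base frame: x ahead of the robot, y to its left, z up, the work surface at z = 0. Lengths are in mm, angles in rad, forces in N, time in s.
With the tool pointing down it reaches from about 350 to 850 mm from the base axis. Payload 8.1 kg.
Tool frame: the origin (TCP) lies on the centre line of the jaws, within the pads' length; the fingertips stand manip.tcp_to_tips ahead of it and the grasp point (between the pads) lies 11 mm behind it (manip.tcp_to_tips is the distance from the TCP to the fingertips, in mm); z points along the fingers, y is the line along which they close (so a half turn about z gives the same grasp; the last joint's range is limited). The gripper opens to 85 mm and grips with 20 to 120 N. Pads are 22 mm wide; open, the fingers measure 114 mm over their backs; the gripper's body (76 mm by 85 mm) begins 54 mm behind the grasp point. The pads swing forward as they close: fully open they stand 13 mm farther back than shut.
Start: joints at [1.123, 0.13, 1.488, -0, 1.523, -0.085], TCP at [212.915, 560.957, 239.292] pointing down, gripper open.
Joint ranges: [-2.96, 2.96], [-0.89, 2.26], [0.02, 2.5], [-1.34, 4.48], [0, 2.73], [-2.66, 2.66]. Speed limits (rad/s): [2.39, 2.39, 2.79, 3.14, 3.14, 3.14].

INTERFACE

Orientations are given as a unit quaternion [w, x, y, z].
In Python, from plant import manip gives the robot as it stands. Calls block until the motion is done:
- manip.reach(position, orientation): joint-space move of the TCP to a pose.
- manip.line_to(position, orientation=None, vel=150, threshold=None): straight line of the TCP; orientation=None keeps the orientation; vel is the mean speed in mm/s. With threshold (N) it stops when the force on the tool has changed by that much, and returns True; else False.
- manip.set_joints(angles): joint-space move.
- manip.gripper_to(opening): finger opening in mm; the grip force is fixed at half the most; returns when the fingers have stopped.
- manip.hold(seconds).
- manip.inverse_kinematics(position, orientation): joint angles nearest the present ones, or None.
- manip.camera(name): name is "scene" or "top"; returns the picture (420x560x3 uint8, blue, green, red); there is no depth.
- manip.camera_params(name): a dict with "fx", "fy", "cx", "cy" (pixels), "k1" (the pictures are not rectified: a ray, as slopes to the right and down, at radius r is drawn at 1 + k1 r^2 times it, then the intrinsics apply), "pose" (4x4, takes a point from camera to world coordinates). Camera axes: x right, y down, z forward; pixel columns grow to the right and rows downward; lengths in mm; the calibration is good to about 2 mm. A picture is of the moment at which its call begins. camera_params takes no time and is no camera call.
A pose or a line that the arm cannot do raises manip.Unreachable and nothing moves.
- manip.close_job(): hands the job in; it is judged then, once.
Readings, each from a call of its own:
- manip.read_clock(): time.
- manip.read_qpos(): joint angles.
- manip.read_joint_vel(): joint speeds.
- manip.read_tau(): joint torques, N m.
- manip.read_tcp_pos(): TCP position.
- manip.read_tcp_rot(): TCP orientation.
- manip.read_force(): force on the tool from outside, world axes, zero at the start.
- manip.read_wrist_torque(): the same for the moment, N m.
- manip.read_opening(): finger opening in mm.
- manip.read_grip_force(): force on a finger pad.
Only numpy, scipy, OpenCV 4.12 (cv2) and the standard library are available. Lean on these libraries where they do the work, as an engineer would, in place of code of your own. Each camera call takes 0.05 s, during which the arm holds its last target. There are 200 camera calls.

TASK

Swing the stage's yellow-armed clear guard up and back past upright so that it stays open. Then take the aluminium sample frame by its blue grip from the black pad and hang it on the stage's two brass pins, yellow-striped edge uphill, holding it until both pins are in their holes and then bringing it fully home, flush on the sloping face, and let go. Leave the bottle, the jar and the small vise standing where they are.

Things in the scene. Friction and masses are not known exactly. Their poses are not given: they have to be found in the camera images.
- cradle: Inclined steel face of the white stage (left or right of the middle), 205 mm wide, sloping 24 degrees, facing the robot. Origin on the face, 75 mm above the bench, where the middle of the frame's underside belongs. x runs uphill (away from the robot; face from x = -60 to 115 mm), y left, z square off the face. Posts at x = 100, y = +-113 mm carry the guard's hinge, up to z = 75 mm.
- pin_left (a point): Tip of the left brass pin, at x = 20, y = 60, z = 28 mm of the cradle; same axes. The pin stands square on the face (along z), 10 mm in diameter, 28 mm long, the last 8 mm tapering to 3 mm.
- pin_right (a point): Tip of the right brass pin, likewise, at x = 20, y = -60, z = 28 mm of the cradle.
- guard (a joint): Angle of the guard about its hinge, rad: 0 = shut, parallel to the face and 65 mm above it; 1.99 = upright; stop at 2.3, leaning back. It starts between 0 and 0.45. Friction in the hinge (about 0.26 N m) keeps it wherever it is left; mass 0.25 kg.
- guard_bar (a point): Middle of the guard's free edge: a round black bar 12 mm in diameter, 200 mm long, along the stage's y, 130 mm from the hinge axis, held by two yellow arms at y = +-100 mm. The clear pane starts 55 mm from the bar, so fingers fit either side. Axes turn with the guard: y along the bar, -x from hinge to bar.
- guard_hinge (a point): Middle of the guard's hinge axis, at x = 100, y = 0, z = 65 mm of the cradle; the axis runs along the cradle's y.
- frame_grip (a point): Loose sample frame, 0.3 to 0.55 kg: aluminium plate 90 (x) by 170 (y) by 8 mm with an upright solid blue fin on its middle, 16 (x) by 80 mm (y), up to 48 mm above the plate's underside. This point is in the fin, 34 mm above the underside's middle. x points to the yellow-striped edge, z up. Two resin samples, 30 mm across, 10 high, at x = -26, y = +-50 mm. Starts flat on the 6 mm pad.
- hole_left (a point): Left through hole of the frame, 14 mm in diameter, at its mouth in the plate's underside: 20 mm towards the striped edge (x) and 60 mm left (y) of the middle. Frame's axes. Home, the underside lies flush on the face with a pin in each hole (2 mm play) and the axes parallel to the cradle's.
- hole_right (a point): Right through hole of the frame, likewise, at x = 20, y = -60 mm of the plate's middle.
- bottle_center (a point): Centre of a loose clear bottle with a red cap, 56 mm across, 165 mm tall, standing between stage and pad; leave alone.
- jar_center (a point): Centre of a loose amber glass jar, 60 mm across, 80 mm tall, standing beyond the pad; leave alone.
- vise_center (a point): Centre of a loose steel toolmaker's vise, 140 x 50 mm, 52 mm tall, standing on the far side of the bench; leave alone.

How it is judged (in metres and radians):
On the way, in this order (a step that is already met when the one before it is completed fails the run):
1. the guard is swung up, about upright or further (over 1.88 rad) (value of joint guard above 1.88 rad), for 0.2 s.
2. the frame, still held by the gripper, has both pins well into its holes (underside less than 18 mm off the face, in line within 6 mm and 0.12 rad) (x of frame_grip in the frame of cradle between -0.006 and 0.006 m and y of frame_grip in the frame of cradle between -0.006 and 0.006 m and angle between the x axis of frame_grip and the x axis of cradle, either way round below 0.12 rad and angle between the z axis of frame_grip and the z axis of cradle, either way round below 0.12 rad and z of frame_grip in the frame of cradle below 0.052 m and contact force between the fingers and frame above 0.5 N), for 0.1 s.
At the end, for the whole second after the job is handed in: The frame hangs on both pins with its striped edge uphill, flush on the face (within 3 mm and 0.05 rad, 6 mm in the plane), at rest; the guard is still open beyond 1.88 rad; bottle, jar and vise stand upright (x of frame_grip in the frame of cradle between -0.006 and 0.006 m and y of frame_grip in the frame of cradle between -0.006 and 0.006 m and angle between the x axis of frame_grip and the x axis of cradle, either way round below 0.05 rad and angle between the z axis of frame_grip and the z axis of cradle, either way round below 0.05 rad and z of frame_grip in the frame of cradle between 0.03 and 0.037 m and value of joint guard above 1.88 rad and linear speed of frame below 0.02 m/s and velocity of joint guard below 0.1 rad/s and angle between each of bottle_center, jar_center, vise_center's own z axis and vertical below 0.15 rad); the robot touches nothing.
It fails at once if the bottle is moved by more than 20 mm or tipped (distance of bottle_center from where it was at the start of the episode above 0.02 m or angle between bottle_center's own z axis and vertical above 0.3 rad).
It fails at once if the jar is moved by more than 20 mm or tipped (distance of jar_center from where it was at the start of the episode above 0.02 m or angle between jar_center's own z axis and vertical above 0.3 rad).
It fails at once if the vise is moved by more than 20 mm or tipped (distance of vise_center from where it was at the start of the episode above 0.02 m or angle between vise_center's own z axis and vertical above 0.3 rad).
It also fails if it takes over 61 s, if anything falls off the work surface, if the arm or the gripper's body presses on something with over 40 N, if the wrist force passes 120 N, or if a joint passes its speed limit or range.

## Working session

There is one attempt and no reset: what is moved stays moved. The work goes in short steps, each a Python script; the robot and the scene stay as the last script left them, time stands still between calls to the robot, and variables do not carry over. Pictures are saved under pics/ and viewed, at most 10 in all, crops included, and the job is handed in when it is done.

```bash
mkdir -p pics; ls; python3 - <<'E'
from plant import manip
import cv2,numpy as np
for n in("scene","top"):
    cv2.imwrite(f"pics/{n}0.png",manip.camera(n))
    p=manip.camera_params(n);print(n,{k:np.round(v,4).tolist() for k,v in p.items()})
print(manip.tcp_to_tips,manip.read_tcp_rot(),manip.read_clock(),manip.read_opening())
E
```

```text
pics
scene {'fx': 383.5889, 'fy': 383.5889, 'cx': 272.4286, 'cy': 206.9451, 'k1': -0.0744, 'pose': [[0.8818, 0.358, -0.307, 909.565], [0.4713, -0.643, 0.6036, -559.0314], [0.0187, -0.677, -0.7358, 844.6526], [0.0, 0.0, 0.0, 1.0]]}
top {'fx': 403.9776, 'fy': 403.9776, 'cx': 284.5697, 'cy': 208.6222, 'k1': 0.0122, 'pose': [[-0.0133, -0.9951, 0.0983, 553.3704], [-0.9999, 0.0134, 0.0002, 10.9459], [-0.0015, -0.0983, -0.9952, 881.5378], [0.0, 0.0, 0.0, 1.0]]}
8.0 [-2.13059134e-04  1.80400268e-01  9.83592936e-01 -7.96029181e-04] 0.1 85.55645828267792
```

View pics/scene0.png

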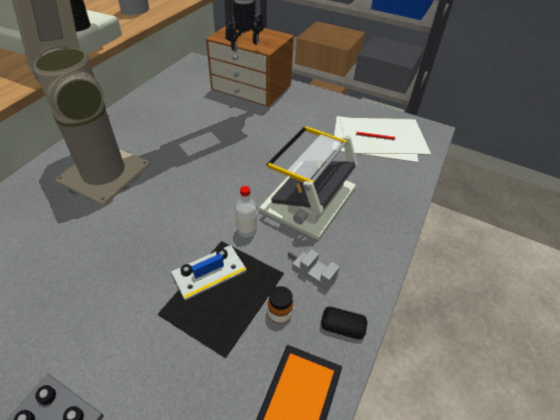

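View pics/top0.png

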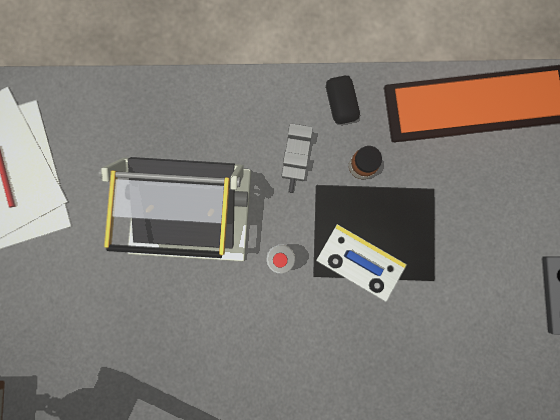

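Top view: the stage is at about (180,215), with guard arms at columns 110 and 225 and the bar from (107,247) to (224,254). The bottle is at (280,260), the frame at (362,262) with its stripe facing up and right, the jar at (367,160) and the vise at (297,152). I'll take colour masks and a zoom next.

```bash
cat > h.py <<'E'
import cv2,numpy as np
from plant import manip
def ray(n,px):
    p=manip.camera_params(n);d=np.array([(px[0]-p["cx"])/p["fx"],(px[1]-p["cy"])/p["fy"]],float);u=d.copy()
    for _ in range(20):u=d/(1+p["k1"]*(u@u))
    T=np.array(p["pose"]);return T[:3,3],T[:3,:3]@np.array([u[0],u[1],1])
def onz(n,px,z):
    o,d=ray(n,px);return o+d*(z-o[2])/d[2]
def proj(n,P):
    p=manip.camera_params(n);T=np.array(p["pose"]);c=T[:3,:3].T@(np.array(P)-T[:3,3]);u=c[:2]/c[2];u=u*(1+p["k1"]*(u@u))
    return np.array([u[0]*p["fx"]+p["cx"],u[1]*p["fy"]+p["cy"]])
def tri(a,b):
    o1,d1=ray("top",a);o2,d2=ray("scene",b);s=np.linalg.lstsq(np.c_[d1,-d2],o2-o1,rcond=None)[0]
    P,Q=o1+d1*s[0],o2+d2*s[1];return (P+Q)/2,np.linalg.norm(P-Q)
def comps(im,lo,hi,amin=15):
    m=cv2.inRange(cv2.cvtColor(im,cv2.COLOR_BGR2HSV),lo,hi)
    cs=cv2.findContours(m,cv2.RETR_EXTERNAL,cv2.CHAIN_APPROX_NONE)[0]
    return [c for c in cs if cv2.contourArea(c)>=amin]
YEL=((20,120,90),(35,255,255));BLU=((105,150,60),(125,255,255))
E
python3 - <<'E'
from h import *
for n in("scene","top"):
    im=cv2.imread(f"pics/{n}0.png")
    for k,r in(("Y",YEL),("B",BLU)):
        for c in comps(im,*r):print(n,k,cv2.contourArea(c),np.round(cv2.boxPoints(cv2.minAreaRect(c)),1).tolist())
t=cv2.imread("pics/top0.png")[145:275,90:260];s=cv2.imread("pics/scene0.png")[115:245,250:370]
f=lambda a:cv2.resize(a,(400*a.shape[1]//a.shape[1],400*a.shape[0]//a.shape[1]),interpolation=cv2.INTER_CUBIC)
a=cv2.resize(t,None,fx=2.35,fy=2.35,interpolation=cv2.INTER_CUBIC);b=cv2.resize(s,None,fx=3.3,fy=3.3,interpolation=cv2.INTER_CUBIC)
h=max(a.shape[0],b.shape[0]);o=np.zeros((h,a.shape[1]+b.shape[1],3),np.uint8);o[:a.shape[0],:a.shape[1]]=a;o[:b.shape[0],a.shape[1]:]=b
print(o.shape,a.shape);cv2.imwrite("pics/zoom.png",o)
E
```

```text
scene Y 133.5 [[183.1999969482422, 295.20001220703125], [244.1999969482422, 266.3999938964844], [245.5, 269.1000061035156], [184.39999389648438, 297.8999938964844]]
scene Y 178.5 [[266.29998779296875, 167.1999969482422], [268.6000061035156, 161.60000610351562], [313.79998779296875, 180.10000610351562], [311.5, 185.8000030517578]]
scene Y 99.5 [[303.1000061035156, 129.6999969482422], [304.5, 125.5], [347.1000061035156, 139.6999969482422], [345.70001220703125, 143.89999389648438]]
scene B 347.5 [[190.0, 267.0], [220.0, 252.0], [225.8000030517578, 263.6000061035156], [195.8000030517578, 278.6000061035156]]
scene B 761.0 [[372.0, 0.0], [432.0, 0.0], [432.0, 19.0], [372.0, 19.0]]
top Y 209.5 [[335.3999938964844, 227.8000030517578], [337.20001220703125, 224.6999969482422], [405.20001220703125, 263.8999938964844], [403.3999938964844, 267.0]]
top Y 272.0 [[218.60000610351562, 253.89999389648438], [224.1999969482422, 177.6999969482422], [229.1999969482422, 178.10000610351562], [223.6999969482422, 254.3000030517578]]
top Y 205.0 [[104.0999984741211, 246.8000030517578], [110.5999984741211, 169.8000030517578], [114.4000015258789, 170.10000610351562], [107.9000015258789, 247.1999969482422]]
top B 241.5 [[345.5, 256.3999938964844], [349.20001220703125, 249.89999389648438], [383.0, 269.6000061035156], [379.20001220703125, 276.0]]
(429, 796, 3) (306, 400, 3)
```

View pics/zoom.png

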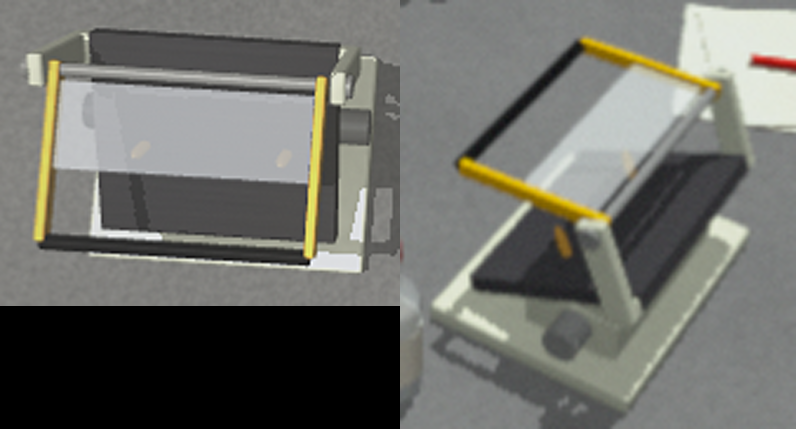

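The zoom shows the hinge rod running in the top view from about (115.5,174) to (226,181). The pin tips sit under the pane near (146.5,212) and (208,215). The bar ends are at (106,248) and (221,254) in the top view, and (304,128) and (268,165) in the scene view.

```bash
cat >> h.py <<'E'
S24,C24=np.sin(np.radians(24)),np.cos(np.radians(24))
def Rz(a):c,s=np.cos(a),np.sin(a);return np.array([[c,-s,0],[s,c,0],[0,0,1.]])
TILT=np.array([[C24,0,-S24],[0,1,0],[S24,0,C24]])
E
python3 - <<'E'
from h import *
v=lambda a:np.round(a,1).tolist()
hl,hr=onz("top",(115.5,174.3),175),onz("top",(226,181.1),175);print("hinge",v(hl),v(hr),np.linalg.norm(hl-hr))
pl,pr=onz("top",(146.5,211.7),108.7),onz("top",(208,215),108.7);print("pins",v(pl),v(pr),np.linalg.norm(pl-pr))
for P,Q in((hl,hr),(pl,pr)):
    y=(P-Q);print("yaw",np.degrees(np.arctan2(-y[0],y[1])))
bl=tri((106,248),(304,128));br=tri((221.3,254),(267.5,164.5));print("bar",v(bl[0]),bl[1],v(br[0]),br[1])
for z in (54,):
  cs=comps(cv2.imread("pics/top0.png"),*BLU);(c,_,_)=cv2.minAreaRect(cs[0]);g=onz("top",c,52)
print("fin",v(g))
c2=cv2.minAreaRect(comps(cv2.imread("pics/scene0.png"),*BLU)[0])[0];print(tri(c,c2))
s=[onz("top",p,14) for p in((336.3,226.2),(404.3,265.4))];d=s[0]-s[1];print("stripe",v(s[0]),v(s[1]),np.linalg.norm(d),np.degrees(np.arctan2(-d[0],d[1])))
print("bottle",v(onz("top",(280,260),165)),"jar",v(onz("top",(368,160),80)))
E
```

```text
hinge [688.2, 309.4, 175.0] [673.5, 114.0, 175.0] 195.92217020112437
pins [627.3, 276.1, 108.7] [619.4, 158.2, 108.7] 118.2099916211473
yaw -4.313471825704724
yaw -3.8587111139866987
bar [558.3, 325.7, 166.7] 0.7270758961332957 [545.1, 122.5, 171.3] 0.6477450146754534
fin [522.0, -149.5, 52.0]
(array([ 522.9995056 , -151.40926764,   36.71751453]), np.float64(3.676649808264725))
stripe [599.6, -99.5, 14.0] [514.4, -241.7, 14.0] 165.74414238073174 -30.938338524566138
bottle [533.4, 20.3, 165.0] jar [728.7, -158.4, 80.0]
```

```bash
cat >> h.py <<'E'
from scipy.spatial.transform import Rotation as Ro
def quat(y,z):
    y=y/np.linalg.norm(y);z=z/np.linalg.norm(z);q=Ro.from_matrix(np.c_[np.cross(y,z),y,z]).as_quat();return q[[3,0,1,2]]
ORG=np.array([616.4,216.5,75.]);YAW=np.radians(-4.1)
RC=Rz(YAW)@TILT
U=Rz(YAW)@np.array([1,0,0]);Z=np.array([0,0,1.])
HINGE=ORG+RC@np.array([100,0,65])
def bar(phi):
    e=phi-np.radians(24);return HINGE+130*(-np.cos(e)*U+np.sin(e)*Z)
E
python3 - <<'E'
from h import *
t=(U-Z);print(HINGE,bar(.37),bar(2.15))
for s in(1,-1):
    q=quat(s*(U+Z),t);tn=t/np.linalg.norm(t)
    for phi in(.37,1.2,2.15):
        for back in(0,120):
            j=manip.inverse_kinematics(bar(phi)-tn*back,q);print(s,phi,back,None if j is None else np.round(j,2))
E
```

```text
[681.15052813 211.85862443 175.05411905] [551.63809339 221.14219119 168.70237632] [701.85044817 210.37483571 303.38693513]
1 0.37 0 [ 0.54 -0.33  2.25 -0.71  0.67  1.06]
1 0.37 120 [ 0.69 -0.65  2.3  -0.63  0.97  0.99]
1 1.2 0 [ 0.49 -0.36  2.08 -0.55  0.79  0.82]
1 1.2 120 [ 0.62 -0.61  2.1  -0.54  1.06  0.81]
1 2.15 0 [ 0.37 -0.11  1.8  -0.45  0.76  0.66]
1 2.15 120 [ 0.45 -0.35  1.85 -0.44  0.97  0.65]
-1 0.37 0 [ 0.54 -0.33  2.25 -0.71  0.67 -2.08]
-1 0.37 120 [ 0.69 -0.65  2.3  -0.63  0.97 -2.15]
-1 1.2 0 [ 0.49 -0.36  2.08 -0.55  0.79 -2.32]
-1 1.2 120 [ 0.62 -0.61  2.1  -0.54  1.06 -2.33]
-1 2.15 0 [ 0.37 -0.11  1.8  -0.45  0.76 -2.48]
-1 2.15 120 [ 0.45 -0.35  1.85 -0.44  0.97 -2.49]
```

```bash
python3 - <<'E'
from h import *
t=(U-Z)/2**.5;q=quat(U+Z,t)
manip.gripper_to(28)
manip.reach(bar(.37)-110*t,q)
print(manip.read_clock(),manip.read_opening(),manip.read_force())
print(manip.line_to(bar(.37)+4*t,vel=120,threshold=8),manip.read_tcp_pos(),manip.read_force())
for n in("scene","top"):cv2.imwrite(f"pics/{n}1.png",manip.camera(n))
a=cv2.resize(cv2.imread("pics/scene1.png")[60:260,200:400],None,fx=2,fy=2,interpolation=2);b=cv2.resize(cv2.imread("pics/top1.png")[130:330,70:270],None,fx=2,fy=2,interpolation=2)
cv2.imwrite("pics/c1.png",np.hstack([a,b]));print(manip.read_clock())
E
```

```text
2.2333 28.275681936853335 [0.074646   0.05782876 0.60645135]
False [554.4899146  221.21178105 166.33444417] [-1.18309771 -0.27687455 -0.46748511]
3.4333
```

View pics/c1.png

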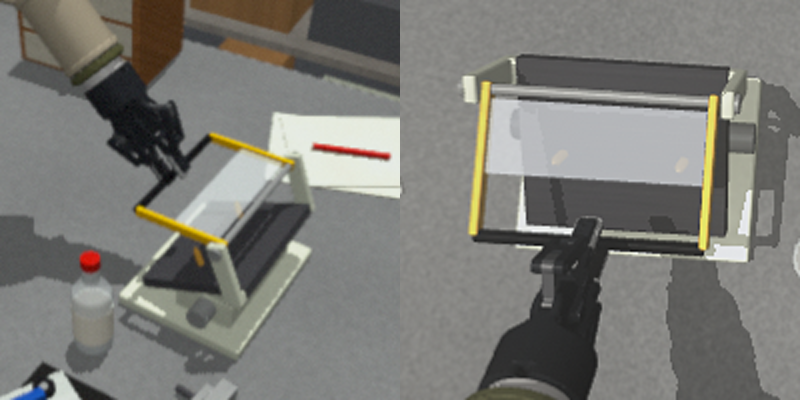

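The fingers straddle the bar at its middle, one above and one below, around (180,170) in the left crop. Next is the swing along the arc.

```bash
python3 - <<'E'
from h import *
t=(U-Z)/2**.5
ok=True
for phi in np.linspace(.37,2.17,13)[1:]:
    if manip.line_to(bar(phi)+4*t,vel=110,threshold=40): ok=False;print("stop",phi,manip.read_force());break
    print(round(phi,2),np.round(manip.read_force(),1),round(manip.read_clock(),2))
if ok:
    manip.hold(.3)
    manip.line_to(bar(2.17)-110*t,vel=200,threshold=15)
    for n in("scene","top"):cv2.imwrite(f"pics/{n}2.png",manip.camera(n))
    for n in("scene","top"):
        for c in comps(cv2.imread(f"pics/{n}2.png"),*YEL):print(n,cv2.contourArea(c),np.round(cv2.boxPoints(cv2.minAreaRect(c)),1).tolist())
    a=cv2.resize(cv2.imread("pics/scene2.png")[60:260,200:400],None,fx=2,fy=2,interpolation=2);b=cv2.resize(cv2.imread("pics/top2.png")[100:300,70:270],None,fx=2,fy=2,interpolation=2)
    cv2.imwrite("pics/c2.png",np.hstack([a,b]))
print(manip.read_clock())
E
```

```text
0.52 [-5.5  0.2 -0.6] 3.76
0.67 [-5.7  1.5 -1.2] 4.08
0.82 [-0.2  0.3  0.3] 4.41
0.97 [-0.7 -0.5 -0.2] 4.73
1.12 [-0.3 -0.2  0.4] 5.06
1.27 [-0.5  0.  -0.5] 5.38
1.42 [-0.3  0.1 -0.4] 5.71
1.57 [-0.1 -0.1  0.3] 6.03
1.72 [-0.7 -0.2  0.7] 6.36
1.87 [ 0.   0.2 -1. ] 6.68
2.02 [-0.4  1.  -0.7] 7.01
2.17 [-0.5  0.4  0.1] 7.33
scene 132.5 [[183.1999969482422, 295.20001220703125], [243.89999389648438, 266.6000061035156], [245.10000610351562, 269.29998779296875], [184.39999389648438, 297.8999938964844]]
scene 193.0 [[307.8999938964844, 180.8000030517578], [317.29998779296875, 141.60000610351562], [323.29998779296875, 143.0], [313.8999938964844, 182.1999969482422]]
scene 72.5 [[341.70001220703125, 141.6999969482422], [353.1000061035156, 103.80000305175781], [357.70001220703125, 105.19999694824219], [346.3999938964844, 143.10000610351562]]
top 200.5 [[335.3999938964844, 227.8000030517578], [337.20001220703125, 224.6999969482422], [405.20001220703125, 263.8999938964844], [403.3999938964844, 267.0]]
top 70.0 [[88.4000015258789, 162.60000610351562], [92.69999694824219, 155.60000610351562], [114.9000015258789, 169.1999969482422], [110.5999984741211, 176.1999969482422]]
top 145.0 [[209.3000030517578, 158.3000030517578], [216.10000610351562, 154.39999389648438], [231.5, 181.39999389648438], [224.6999969482422, 185.3000030517578]]
8.45
```

View pics/c2.png

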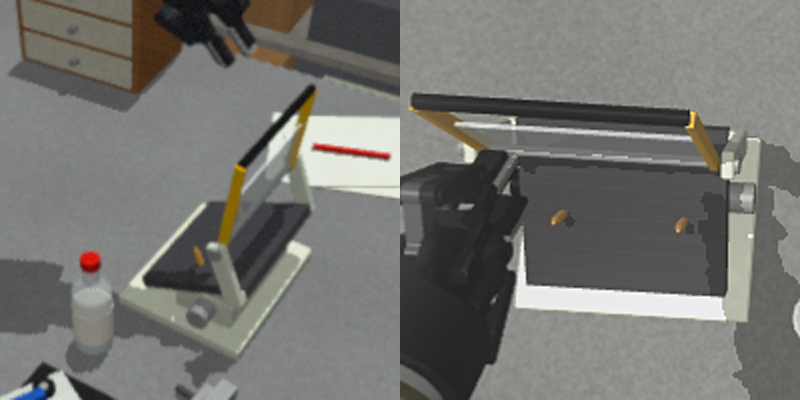

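Guard leans back past upright, with no pull on it any more. The pins are now clear in the top view, with tips near (146,212) and (208,215). I'll check the angle and refine the stage pose from the pins.

```bash
python3 - <<'E'
from h import *
v=lambda a:np.round(a,1).tolist()
L,R=tri((77,150.5),(356,105)),tri((215,158.5),(321,141.5));m=(L[0]+R[0])/2
d=m-HINGE;print("bar",v(L[0]),v(R[0]),"phi",np.arctan2(d[2],-(d@U))+np.radians(24))
for y,tp in((60,"L"),(-60,"R")):
    print(tp,"pred tip",v(proj("top",ORG+RC@[20,y,28])),"base",v(proj("top",ORG+RC@[20,y,0])),"scene tip",v(proj("scene",ORG+RC@[20,y,28])),"base",v(proj("scene",ORG+RC@[20,y,0])))
for n in("top","scene"):
    im=cv2.imread(f"pics/{n}2.png")
    for c in comps(im,(8,110,80),(19,255,255),6):
        (x,y),_=cv2.minEnclosingCircle(c)
        if (n=="top" and 120<x<240 and 190<y<230) or (n=="scene" and 270<x<340 and 160<y<220):
            print(n,cv2.contourArea(c),np.round(cv2.boxPoints(cv2.minAreaRect(c)),1).tolist())
y1,y2=None,None
# face edges: dark region in top
im=cv2.imread("pics/top2.png");g=cv2.cvtColor(im,cv2.COLOR_BGR2GRAY)
print("face corners pred",[v(proj("top",ORG+RC@[a,b,0])) for a in(-60,115) for b in(102.5,-102.5)])
E
```

```text
bar [701.3, 315.1, 297.7] [685.6, 111.4, 308.3] phi 2.0846270940366463
L pred tip [146.6, 211.6] base [151.6, 207.1] scene tip [316.7, 159.7] base [319.2, 167.6]
R pred tip [209.0, 215.2] base [211.9, 210.5] scene tip [296.6, 183.2] base [299.6, 191.4]
top 21.0 [[206.8000030517578, 214.39999389648438], [210.0, 208.0], [213.60000610351562, 209.8000030517578], [210.39999389648438, 216.1999969482422]]
top 25.5 [[145.0, 210.0], [151.0, 204.0], [153.5, 206.5], [147.5, 212.5]]
scene 20.5 [[295.79998779296875, 184.39999389648438], [299.1000061035156, 183.3000030517578], [301.8999938964844, 191.6999969482422], [298.6000061035156, 192.8000030517578]]
face corners pred [[132.8, 242.9], [232.8, 248.7], [126.8, 158.6], [233.9, 164.8]]
```

```bash
sed -i 's/616.4,216.5,75/616.4,217.0,75/' h.py; cat >> h.py <<'E'
FR=np.array([521.6,-149.3,6.]);FY=np.radians(-30.9);FX=Rz(FY)[:,0]
QG=lambda s:quat(s*FX,-Z)
QP=lambda s:quat(s*RC[:,0],-RC[:,2])
E
python3 - <<'E'
from h import *
for s in(1,-1):
    for p,q in((FR+[0,0,23],QG(s)),(FR+[0,0,280],QG(s)),(ORG+RC@[0,0,200],QP(s)),(ORG+RC@[0,0,23],QP(s))):
        j=manip.inverse_kinematics(p,q);print(s,None if j is None else np.round(j,2))
E
```

```text
1 [-0.37  0.19  1.83 -0.    1.12  0.17]
1 [-0.37 -0.04  1.58 -0.    1.6   0.17]
1 [ 0.43 -0.27  1.89 -0.21  1.15  0.55]
1 [ 0.36  0.06  1.89 -0.24  0.82  0.56]
-1 None
-1 None
-1 [ 0.43 -0.27  1.89 -0.21  1.15 -2.59]
-1 [ 0.36  0.06  1.89 -0.24  0.82 -2.58]
```

```bash
python3 - <<'E'
from h import *
manip.reach(FR+[0,0,130],QG(1)); manip.gripper_to(55)
print(manip.line_to(FR+[0,0,24],vel=120,threshold=10),manip.read_tcp_pos())
manip.gripper_to(0);print(manip.read_opening(),manip.read_grip_force(),manip.read_clock())
manip.line_to(FR+[0,0,220],vel=150);print(manip.read_force(),manip.read_clock(),manip.read_tcp_pos(),manip.read_opening())
for n in("scene","top"):cv2.imwrite(f"pics/{n}3.png",manip.camera(n))
for n in("scene","top"):
    for c in comps(cv2.imread(f"pics/{n}3.png"),*YEL):print(n,cv2.contourArea(c),np.round(cv2.boxPoints(cv2.minAreaRect(c)),1).tolist())
a=cv2.resize(cv2.imread("pics/scene3.png")[100:300,110:310],None,fx=2,fy=2,interpolation=2);b=cv2.resize(cv2.imread("pics/top3.png")[170:370,290:490],None,fx=2,fy=2,interpolation=2)
cv2.imwrite("pics/c3.png",np.hstack([a,b]))
E
```

```text
False [ 522.35749015 -149.58045247   30.91707274]
14.854101245872194 59.7353196144104 11.9417
[-1.13567258  0.33481734 -5.60568995] 13.4 [ 520.9295944  -149.03844928  224.5854904 ] 14.983551042303331
scene 151.0 [[168.5, 246.89999389648438], [240.3000030517578, 216.39999389648438], [241.5, 219.10000610351562], [169.6999969482422, 249.60000610351562]]
scene 191.5 [[308.0, 180.8000030517578], [317.29998779296875, 141.60000610351562], [323.29998779296875, 143.0], [313.8999938964844, 182.1999969482422]]
scene 73.5 [[341.70001220703125, 141.6999969482422], [353.1000061035156, 103.80000305175781], [357.70001220703125, 105.19999694824219], [346.3999938964844, 143.10000610351562]]
top 187.0 [[348.8999938964844, 222.89999389648438], [351.20001220703125, 219.0], [395.1000061035156, 244.10000610351562], [392.79998779296875, 248.0]]
top 101.0 [[209.3000030517578, 158.10000610351562], [216.10000610351562, 154.39999389648438], [231.1999969482422, 182.3000030517578], [224.39999389648438, 186.0]]
```

View pics/c3.png

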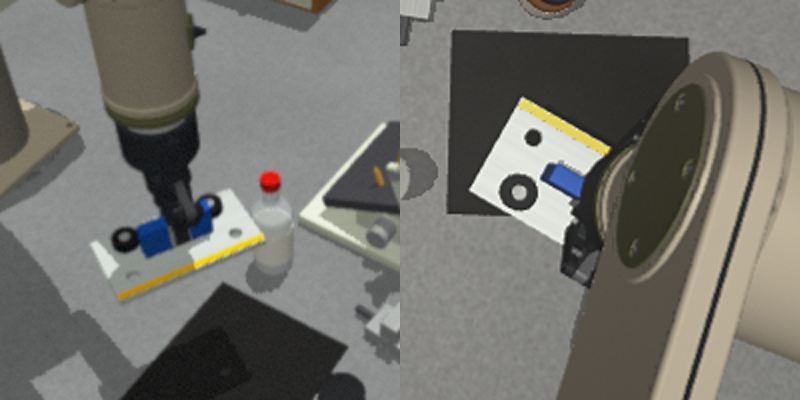

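The frame is held level and lifted. In the top view the left hole is at about (356.5,239) and the left sample at (348.5,265.5). In the scene view the samples are at (213,203.5) and (172.5,219). From these I get the offset in the hand.

```bash
python3 - <<'E'
from h import *
def blobs(n,box):
    im=cv2.imread(f"pics/{n}3.png");x0,y0,x1,y1=box;g=cv2.cvtColor(im,cv2.COLOR_BGR2GRAY)[y0:y1,x0:x1]
    m=(g<95).astype(np.uint8);cs=cv2.findContours(m,0,1)[0]
    for c in cs:
        a=cv2.contourArea(c)
        if 8<a<200:(r:=cv2.minEnclosingCircle(c),M:=cv2.moments(c));print(n,a,[round(M["m10"]/M["m00"]+x0,1),round(M["m01"]/M["m00"]+y0,1)])
blobs("top",(335,215,372,280));
zu=202.
def rel(n,px,h):
    p=onz(n,px,zu+h);q=Rz(FY).T@(p-FR);return np.round(q[:2],1)
print("hole L exp 20,60",rel("top",(356.5,239),8),"sample exp -26,50",rel("top",(348.5,265.5),18))
print("scene samples exp -26,+-50",rel("scene",(213,203.5),18),rel("scene",(172.5,219),18))
a,b=rel("scene",(169.1,248.2),8),rel("scene",(240.9,217.7),8);print("scene stripe",a,b,(a+b)/2,np.degrees(np.arctan2(-(b-a)[0],(b-a)[1])))
a,b=[(Rz(FY).T@(onz("scene",p,14)-FR))[:2] for p in((183.8,296.5),(244.8,267.8))];print("pre-lift",a,b,(a+b)/2)
E
```

```text
top 20.5 [337.8, 275.3]
top 44.5 [364.8, 257.5]
top 37.0 [356.2, 238.5]
hole L exp 20,60 [17.9 59.5] sample exp -26,50 [-27.2  51.3]
scene samples exp -26,+-50 [-18.7  44.2] [-20.7 -50.6]
scene stripe [ 41.3 -83.7] [41.6 82.2] [41.45 -0.75] -0.10360889161034464
pre-lift [ 41.58981033 -84.01584142] [42.56585325 83.54884277] [42.07783179 -0.23349933]
```

```bash
cat >> h.py <<'E'
def place(h,dx=0,dy=0):return ORG+RC@np.array([dx,dy,24.+h])
E
python3 - <<'E'
from h import *
manip.line_to(FR+[0,0,310],vel=200)
manip.reach(place(150),QP(1))
manip.line_to(place(36),vel=120,threshold=12);manip.hold(.3)
print(manip.read_clock(),manip.read_tcp_pos(),place(36),manip.read_force(),manip.read_opening())
for n in("scene","top"):cv2.imwrite(f"pics/{n}4.png",manip.camera(n))
v=lambda a:np.round(a,1).tolist()
for n in("scene","top"):
    for c in comps(cv2.imread(f"pics/{n}4.png"),*YEL):print(n,cv2.contourArea(c),np.round(cv2.boxPoints(cv2.minAreaRect(c)),1).tolist())
    print(n,"pred stripe",[v(proj(n,ORG+RC@[x,y,44])) for x in(40,45) for y in(85,-85)],"holes",[v(proj(n,ORG+RC@[20,y,44])) for y in(60,-60)],"tips",[v(proj(n,ORG+RC@[20,y,28])) for y in(60,-60)],"samples",[v(proj(n,ORG+RC@[-26,y,54])) for y in(50,-50)])
a=cv2.resize(cv2.imread("pics/scene4.png")[90:240,240:390],None,fx=2.6,fy=2.6,interpolation=2);b=cv2.resize(cv2.imread("pics/top4.png")[130:280,100:250],None,fx=2.6,fy=2.6,interpolation=2)
cv2.imwrite("pics/c4.png",np.hstack([a,b]))
E
```

```text
16.925 [592.24369565 218.95423185 130.5101291 ] [592.05825706 218.74483783 129.81272746] [ 0.11876708  0.61380954 -5.5895366 ] 15.18955289701469
scene 222.5 [[296.6000061035156, 183.8000030517578], [317.79998779296875, 141.39999389648438], [330.6000061035156, 147.8000030517578], [309.3999938964844, 190.1999969482422]]
scene 72.5 [[341.70001220703125, 141.6999969482422], [353.1000061035156, 103.80000305175781], [357.70001220703125, 105.19999694824219], [346.3999938964844, 143.10000610351562]]
scene pred stripe [[325.1, 150.6], [296.4, 184.1], [326.5, 150.6], [298.0, 184.2]] holes [[315.4, 155.0], [295.0, 178.4]] tips [[316.8, 159.6], [296.7, 183.1]] samples [[299.8, 153.8], [282.4, 172.7]]
top 269.0 [[129.89999389648438, 205.5], [130.10000610351562, 201.39999389648438], [219.1999969482422, 206.60000610351562], [219.0, 210.6999969482422]]
top 26.0 [[84.69999694824219, 160.39999389648438], [89.0, 153.39999389648438], [101.5, 160.89999389648438], [97.19999694824219, 167.89999389648438]]
top 148.0 [[209.3000030517578, 158.10000610351562], [216.10000610351562, 154.39999389648438], [231.3000030517578, 182.1999969482422], [224.5, 185.89999389648438]]
top pred stripe [[129.4, 203.4], [220.3, 208.7], [129.2, 200.9], [220.4, 206.2]] holes [[143.4, 214.3], [207.1, 218.0]] tips [[146.4, 211.6], [208.8, 215.2]] samples [[148.2, 239.3], [200.9, 242.3]]
```

View pics/c4.png

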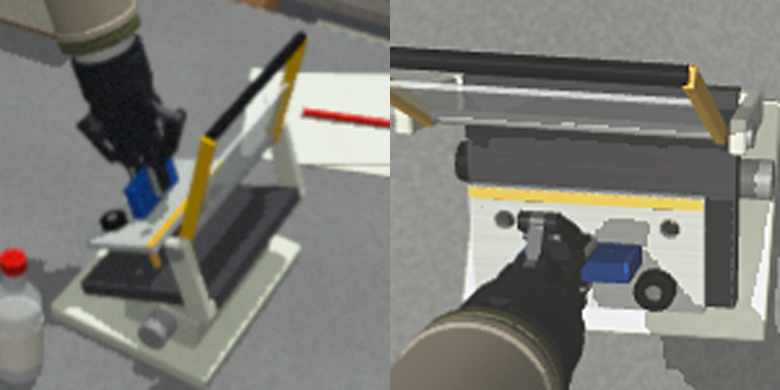

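The holes appear at (144.2,213.8) and (207.3,218.1), against predicted (143.4,214.3) and (207.1,218.0). That is within about 1 mm of the pins, so I'll descend.

```bash
python3 - <<'E'
from h import *
n=RC[:,2]
for h in(24,18,12):
    r=manip.line_to(place(h),vel=40,threshold=15)
    p=RC.T@(manip.read_tcp_pos()-ORG);print(h,r,np.round(p-[0,0,24],1),np.round(RC.T@manip.read_force(),1),manip.read_opening(),manip.read_clock())
    if r:break
manip.hold(.3);print(RC.T@manip.read_force(),manip.read_grip_force())
E
```

```text
24 False [-0.6 -0.3 23.4] [-2.3  0.1 -4.5] 14.965110298120024 17.475
18 False [-0.4 -0.2 17.6] [-2.8 -0.3 -4.2] 15.320255924723517 17.775
12 False [-0.4 -0.2 11.6] [-1.6  0.4 -4.5] 15.234543037592825 18.075
[-2.37351995 -0.56798068 -4.52051886] 58.80739688873291
```

```bash
python3 - <<'E'
from h import *
for h in(6,-3):
    r=manip.line_to(place(h),vel=25,threshold=12)
    p=RC.T@(manip.read_tcp_pos()-ORG);print(h,r,np.round(p-[0,0,24],1),np.round(RC.T@manip.read_force(),1),manip.read_clock())
    if r:break
manip.hold(.3);print(RC.T@manip.read_force())
for n in("scene","top"):cv2.imwrite(f"pics/{n}5.png",manip.camera(n))
v=lambda a:np.round(a,1).tolist()
for n in("top",):
    for c in comps(cv2.imread(f"pics/{n}5.png"),*YEL):print(n,cv2.contourArea(c),np.round(cv2.boxPoints(cv2.minAreaRect(c)),1).tolist())
    print(n,"pred stripe",[v(proj(n,ORG+RC@[41.3,y,8])) for y in(85,-85)])
a=cv2.resize(cv2.imread("pics/scene5.png")[90:240,240:390],None,fx=2.6,fy=2.6,interpolation=2);b=cv2.resize(cv2.imread("pics/top5.png")[130:280,100:250],None,fx=2.6,fy=2.6,interpolation=2)
cv2.imwrite("pics/c5.png",np.hstack([a,b]))
E
```

```text
6 False [-0.4 -0.1  5.6] [-2.2 -0.1 -4.2] 18.7667
-3 True [0.6 0.3 0.4] [-0.3 -0.8  6.4] 19.0833
[ 0.71471108 -0.82699475  5.88381749]
top 237.0 [[137.8000030517578, 199.60000610351562], [138.0, 195.6999969482422], [222.1999969482422, 200.8000030517578], [222.0, 204.6999969482422]]
top 132.0 [[209.3000030517578, 158.3000030517578], [216.10000610351562, 154.39999389648438], [231.8000030517578, 181.8000030517578], [225.0, 185.6999969482422]]
top pred stripe [[136.6, 197.2], [223.6, 202.3]]
```

View pics/c5.png

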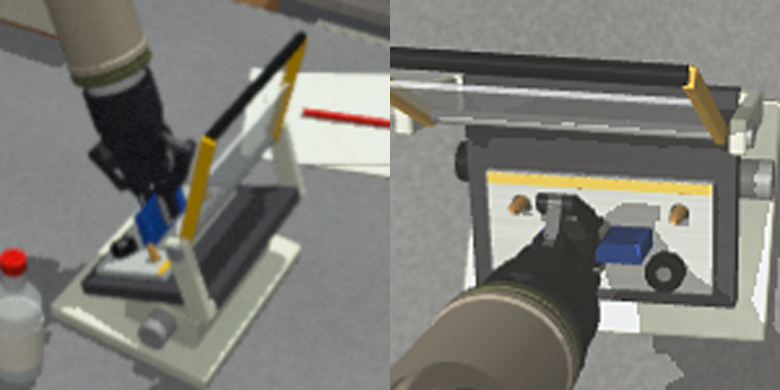

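Both pins show through the holes at (520,206) and (680,213) in the crop, and the stripe matches home. I'll press it lightly flush, release, retreat and check.

```bash
python3 - <<'E'
from h import *
p0=manip.read_tcp_pos();n=RC[:,2]
print(manip.line_to(place(-2),vel=20,threshold=15),RC.T@manip.read_force(),RC.T@(manip.read_tcp_pos()-ORG)-[0,0,24])
manip.hold(.2);manip.gripper_to(45);manip.hold(.2);print(manip.read_force(),manip.read_opening())
print(manip.line_to(place(100),vel=120,threshold=15))
manip.reach(place(100)+np.array([-150,0,150]),QP(1));manip.hold(.5)
for m in("scene","top"):cv2.imwrite(f"pics/{m}6.png",manip.camera(m))
v=lambda a:np.round(a,1).tolist()
for m in("scene","top"):
    im=cv2.imread(f"pics/{m}6.png")
    for c in comps(im,*YEL)+comps(im,*BLU):print(m,cv2.contourArea(c),np.round(cv2.boxPoints(cv2.minAreaRect(c)),1).tolist())
    print(m,"pred stripe",[v(proj(m,ORG+RC@[41.3,y,8])) for y in(85,-85)],"fin top",[v(proj(m,ORG+RC@[x,y,48])) for x in(-8,8) for y in(40,-40)])
a=cv2.resize(cv2.imread("pics/scene6.png")[90:240,240:390],None,fx=2.6,fy=2.6,interpolation=2);b=cv2.resize(cv2.imread("pics/top6.png")[130:280,100:250],None,fx=2.6,fy=2.6,interpolation=2)
cv2.imwrite("pics/c6.png",np.hstack([a,b]));print(manip.read_clock(),manip.read_force())
E
```

```text
True [-1.84502788 -1.21075464  7.76702945] [0.53010849 0.24670625 0.41442869]
[-0.56127057 -0.39525727 -0.07120242] 45.17848404558379
False
scene 183.0 [[308.6000061035156, 181.0], [317.29998779296875, 141.60000610351562], [322.8999938964844, 142.89999389648438], [314.20001220703125, 182.3000030517578]]
scene 72.5 [[341.70001220703125, 141.6999969482422], [353.1000061035156, 103.80000305175781], [357.70001220703125, 105.19999694824219], [346.3999938964844, 143.10000610351562]]
scene 231.5 [[288.29998779296875, 177.39999389648438], [305.3999938964844, 156.89999389648438], [314.6000061035156, 164.5], [297.5, 185.0]]
scene 758.0 [[372.0, 0.0], [432.0, 0.0], [432.0, 19.0], [372.0, 19.0]]
scene pred stripe [[328.5, 160.9], [300.7, 194.8]] fin top [[303.8, 157.4], [290.0, 172.7], [308.3, 157.5], [294.6, 172.9]]
top 230.0 [[137.8000030517578, 199.6999969482422], [138.0, 196.0], [222.1999969482422, 200.89999389648438], [222.0, 204.60000610351562]]
top 127.5 [[209.3000030517578, 158.5], [216.10000610351562, 154.3000030517578], [232.10000610351562, 180.3000030517578], [225.1999969482422, 184.5]]
top 235.0 [[154.60000610351562, 228.5], [155.0, 221.60000610351562], [195.39999389648438, 224.0], [194.89999389648438, 230.89999389648438]]
top pred stripe [[136.6, 197.2], [223.6, 202.3]] fin top [[154.0, 229.6], [196.2, 232.0], [153.6, 221.6], [196.1, 224.1]]
22.9333 [-0.19238456 -0.13727172 -0.22171484]
```

View pics/c6.png

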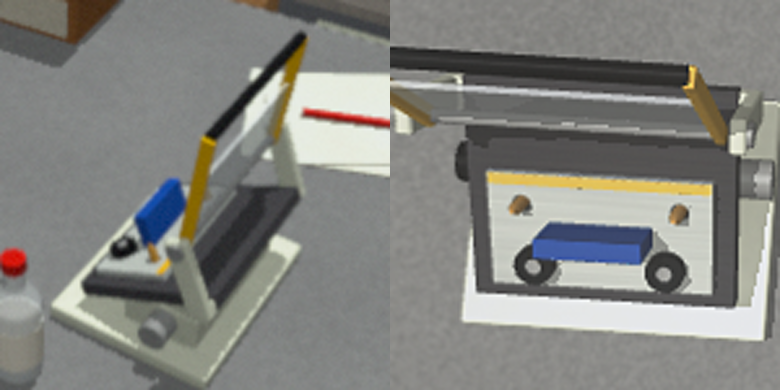

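The frame is home on both pins and lies flush. The stripe and fin match their predicted home pixels within about 1 px, the guard is still open and the robot is clear, so I'm handing it in.

```bash
python3 -c "
from plant import manip
print(manip.close_job())"
```

```text
the job is handed in; nothing more can be done
None
```

The guard is open at about 2.1 rad, the frame hangs flush on both pins with its striped edge uphill, and the job was handed in at about 23 s; the bottle, jar and vise were not touched, and no verdict was returned.

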